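Lift the dish carrier out of the bench incubator

TASK

Lift the incubator's hinged cover by its bar handle until it leans back on its stop and stays open by itself, then take the dish carrier by its upright grip and lift it straight out, about 5 cm clear above the incubator's rim, keeping it level so that both dishes stay in their wells. Finish while holding the carrier there in the air, still and level over the open incubator: do not put it down or let go. Leave everything else on the bench, and the small logger inside the incubator, where it is.

Things in the scene. Friction and masses are not known exactly. Their poses are not given: they have to be found in the camera images.
- chamber_rim (a point): The bench incubator: white open-topped base fixed to the bench, 240 (own x) by 220 (own y) mm outside, 55 mm high, walls 5 mm, inner floor 10 mm above the bench. This point: centre of its mouth at rim height. x runs along the hinge, y points from the hinge side to the handle side, z up.
- chamber: The same incubator base; origin at the centre of its underside, on the bench, axes as above.
- lid (a joint): Cover angle in rad: 0 shut, 1.75 leaning back on its stop. Turns positively about the base's x axis through the hinge: the handle side rises and swings over to -y. Box-shaped cover, 240 x 220 x 60 mm, white sides, clear top, about 0.4 kg, hinge nearly free: let go below 1.2 rad it falls shut, above 1.35 rad it falls open on to the stop and stays.
- lid_hinge (a point): Point on the hinge line at the middle of the base's -y side, 55.5 mm above the bench; the axes are those of the cover and turn with it (equal to the base's axes when shut).
- lid_handle (a point): Middle of the cover's bar handle: round steel bar, 10 mm in diameter, 110 mm long, parallel to the hinge, its axis 40 mm off the cover's top face, on a leg at each end, near the edge opposite the hinge. From the hinge point it lies 206 mm along the cover's y and 100 mm along its z; about 156 mm above the bench when shut.
- tray_grip (a point): The loose dish carrier (about 0.3 kg with dishes): aluminium plate 150 (own x) x 80 (y) x 12 mm with a steel upright grip in the middle, a flat plate 10 mm thick (x) and 46 mm wide (y). This point: on the grip, in its middle, 15 mm below its top, 75 mm above the carrier's underside; z up. In the incubator it is 85 mm above the bench.
- tray: The same dish carrier; origin at the centre of its underside, axes as above.
- well0 (a point): Floor centre of the carrier's well at own x = -45 mm: round, 43 mm in diameter, 6 mm deep, its floor 6 mm above the carrier's underside.
- well1 (a point): The same for the well at own x = +45 mm.
- dish0_center (a point): Centre of the small round clear dish (39 mm in diameter, 14 mm high, 20 g, loose) that stands in well 0, 7 mm above the well's floor.
- dish1_center (a point): Centre of the like dish in well 1.
- logger_center (a point): Bystander: centre of a black round logger, 24 mm in diameter, 16 mm high, loose on the incubator's floor near the hinge side.
- bottle: Bystander: brown bottle, 60 mm in diameter, 130 mm high; origin under its centre.
- tipbox: Bystander: grey box with a clear top, 120 x 80 x 70 mm; origin under its centre.
- dishstack: Bystander: stack of flat clear dishes, 90 mm in diameter, 45 mm high; origin under its centre.
- pen: Bystander: marker pen, 130 x 14 x 14 mm, lying along its own x; origin under its centre.
- rack: Bystander: white block with six holes, 100 x 60 x 30 mm; origin under its centre.

How it is judged:
On the way, in this order (a step that is already met when the one before it is completed fails the run):
1. the cover rests open at its stop (value of joint lid above 1.65 rad and velocity of joint lid below 0.2 rad/s and height (world z) of tray_grip below 0.11 m), for 0.3 s.
2. the carrier is lifted clear above the rim, level, over the incubator (height (world z) of tray_grip above 0.145 m and horizontal distance between tray_grip and chamber_rim below 0.1 m and angle between tray_grip's own z axis and vertical below 0.12 rad), for 0.5 s.
At the end, for the whole second after the job is handed in: Through the last second: carrier in the fingers alone, underside 15 mm or more above the rim, within 100 mm of the incubator's centre, tilt under 0.12 rad, under 0.02 m/s and 0.15 rad/s; each dish within 7 mm of its well's centre and not raised; cover open over 1.6 rad (all of step 2 and value of joint lid above 1.6 rad and linear speed of tray below 0.02 m/s and angular speed of tray below 0.15 rad/s and contact force between the fingers and tray above 1 N and contact force between tray and chamber below 0.3 N and horizontal distance between dish0_center and well0 below 0.007 m and z of dish0_center in the frame of well0 below 0.012 m and horizontal distance between dish1_center and well1 below 0.007 m and z of dish1_center in the frame of well1 below 0.012 m); the arm keeps its last pose, push and grip.
It fails at once if the carrier is tipped by more than 0.3 rad (17 degrees) (angle between tray_grip's own z axis and vertical above 0.3 rad).
It fails at once if a dish leaves its well (distance between dish0_center and well0 above 0.022 m or distance between dish1_center and well1 above 0.022 m).
It fails at once if a bystander is moved by more than 30 mm (distance of any of logger_center, bottle, tipbox, dishstack, pen, rack from where it was at the start of the episode above 0.03 m).
It also fails if it takes over 64 s, if anything falls off the work surface, if the arm or the gripper's body presses on something with over 40 N, if the wrist force passes 120 N, or if a joint passes its speed limit or range.

ROBOT

A 6-joint arm with a two-finger parallel gripper is mounted at the origin on the work surface. World frame = base frame: x ahead of the robot, y to its left, z up, the work surface at z = 0. Lengths are in m, angles in rad, forces in N, time in s.
With the tool pointing down it reaches from about 0.3 to 0.95 m from the base axis. Payload 3.1 kg.
Tool frame: the origin (TCP) lies at the very end of the fingers, on their centre line; the grasp point (between the pads) lies 19 mm behind it; z points along the fingers, y is the line along which they close (so a half turn about z gives the same grasp; the last joint's range is limited). The gripper opens to 85 mm and grips with 20 to 120 N. Pads are 22 mm wide; open, the fingers measure 114 mm over their backs; the gripper's body (76 mm by 85 mm) begins 54 mm behind the grasp point. The pads swing forward as they close: fully open they stand 13 mm farther back than shut.
Start: joints at [-1.346, 0.308, 1.634, -0, 1.2, -0.07], TCP at [0.182, -0.598, 0.203] pointing down, gripper open.
Joint ranges: [-3.06, 3.06], [-0.79, 1.96], [0.05, 2.63], [-1.19, 4.34], [0.05, 2.64], [-2.94, 2.94]. Speed limits (rad/s): [2.79, 2.79, 3.14, 3.14, 3.14, 3.14].

INTERFACE

Orientations are given as a unit quaternion [w, x, y, z].
In Python, from bench import bot gives the robot as it stands.
- The arm moves only by the shell command python3 -m pendant 'ROWS'. ROWS is JSON, a list of rows, each a list of 7 numbers: the turn, a rotation vector about the tool's x, y, z in rad, then the shift along the tool's x, y, z in m, then the closure in counts, from 0 (fully open) to 255 (shut). In form: [[ax, ay, az, x, y, z, gripper], ...]. A call has exactly 8 rows; each row shifts and turns the commanded pose from where the row before left it, along the tool's axes as they then stand; what a row does not reach is not made up. A row lasts 1/10 s, in which the tool goes at most 50 mm and 8.59 degrees, less where a joint would pass 70% of its speed; a pose out of reach is approached as far as the arm can. A call with a gripper value outside its range is refused whole. The fingers move at their own pace and stop on an object; the grip force is fixed at half the most. Time passes only in rows, so rows that do not move let the fingers close, or fill a call up. It gives the time, the measured TCP pose, the force, the opening and the grip force at its end, in the units of the state.
- bot.read_state(): the state, without advancing time (a new reading comes with each control period).
- bot.grab_frame(name): name is "side" or "top" or "wrist"; returns a dict with "image" (400x640x3 uint8, red, green, blue), "fx", "fy", "cx", "cy" (pixels), "view" (4x4, takes a point from world to camera coordinates); the wrist camera has in their place "mount" (4x4, takes a point from camera to tool coordinates, whose origin is the TCP and whose axes are the flange's). Camera axes: x right, y down, z forward; pixel columns grow to the right and rows downward; lengths in m; the calibration is good to about 2 mm. A picture is of the moment at which its call begins: read the wrist's pose just before it. There is no depth.
- bot.finish_job(): hands the job in; it is judged then, once.
The state is a dict: "time": time; "joints": joint angles; "qvel": joint speeds; "effort": joint torques, N m; "ee_pos": TCP position; "orientation": TCP orientation; "force": force on the tool from outside, world axes, zero at the start; "ft_torque": the same for the moment, N m; "opening": opening from 0.0 (shut) to 1.0 (fully open); "finger_force": force on a finger pad.
Only numpy, scipy, OpenCV 4.12 (cv2) and the standard library are available. Lean on these libraries where they do the work, as an engineer would, in place of code of your own. Each camera call takes 0.05 s, during which the arm holds its last target. There are 200 camera calls.

## Working session

There is one attempt and no reset: what is moved stays moved. The work goes in short steps, Python scripts to look and compute and a shell command to move; the robot and the scene stay as the last step left them, time stands still between calls to the robot, and variables do not carry over. Pictures are saved under pics/ and viewed, at most 13 in all, crops included, and the job is handed in when it is done.

```bash
ls; mkdir -p pics
python3 - <<'E'
from bench import bot
import cv2,numpy as np
s=bot.read_state();print(s)
for n in("side","top"):
    f=bot.grab_frame(n);cv2.imwrite(f"pics/{n}0.png",f["image"][:,:,::-1])
    print(n,f["fx"],f["fy"],f["cx"],f["cy"],np.round(f["view"],4).tolist())
f=bot.grab_frame("wrist");print(f["fx"],f["cx"],f["cy"],np.round(f["mount"],4).tolist())
E
```

```text
pics
{'time': 0.0, 'joints': array([-1.34569092e+00,  3.08986363e-01,  1.63518321e+00,  1.62222385e-05,
        1.19974284e+00, -6.97119759e-02]), 'qvel': array([-0.00056169, -0.00024022, -0.00096894, -0.00131258,  0.00030535,
       -0.00106806]), 'effort': array([-1.97370546e-04, -4.15258670e+01, -2.76665175e+01, -1.44562523e-04,
        1.03085639e-02,  1.00857605e-05]), 'ee_pos': array([ 0.18137463, -0.59716844,  0.20226038]), 'orientation': array([-1.15696826e-03,  9.89154766e-01,  1.46872405e-01, -8.24953869e-05]), 'force': array([ 0.02825316, -0.57275591,  0.65908099]), 'ft_torque': array([-0.01896378, -0.0427384 ,  0.002329  ]), 'finger_force': 0.0, 'opening': 1.0004571262697646}
side 422.9230320782533 422.9230320782533 313.14778300775976 206.31834269113844 [[0.9781, -0.2079, -0.012, -0.5119], [-0.1399, -0.6134, -0.7773, 0.1048], [0.1542, 0.7619, -0.6291, 1.2862], [0.0, 0.0, 0.0, 1.0]]
top 485.39614419801745 485.39614419801745 312.5947173462605 204.83564609239463 [[-0.0088, -1.0, -0.0009, -0.0464], [-0.9983, 0.0088, -0.0574, 0.5207], [0.0574, 0.0004, -0.9984, 1.7649], [0.0, 0.0, 0.0, 1.0]]
339.112277744116 314.47123373018024 193.90568938147996 [[-0.001, -0.9575, -0.2886, 0.0732], [1.0, -0.0008, -0.0008, -0.0004], [0.0005, -0.2886, 0.9575, -0.1703], [0.0, 0.0, 0.0, 1.0]]
```

View pics/side0.png

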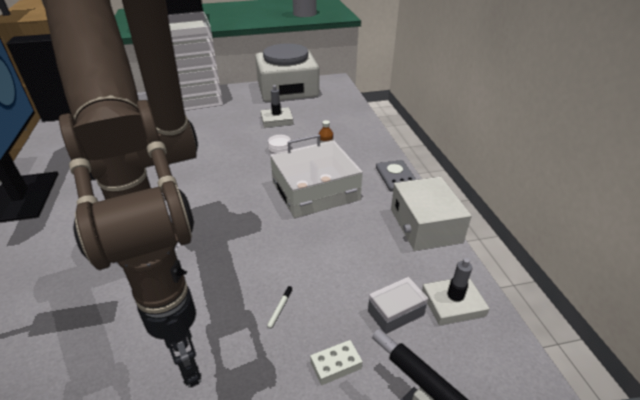

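View pics/top0.png

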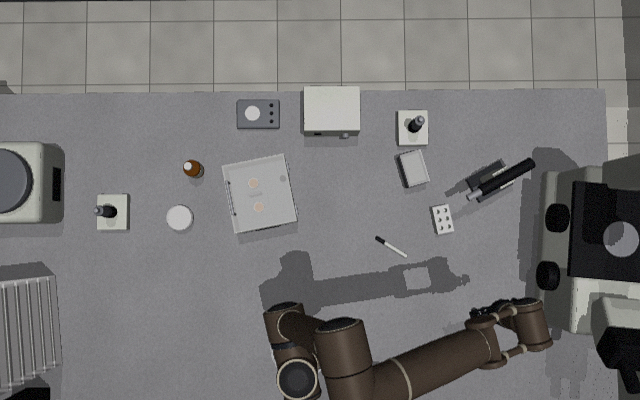

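The incubator is at about (317,178) in side and (260,193) in top, with the handle bar on its +y side: side (290-320,143), top (229,180-212). The bottle and dish stack lie beyond it. I'll enlarge both views to get precise pixels.

Run:
```python
import cv2,numpy as np
a=cv2.imread("pics/side0.png")[110:220,250:380];b=cv2.imread("pics/top0.png")[140:250,180:310]
o=np.vstack([cv2.resize(x,None,fx=4.5,fy=4.5,interpolation=cv2.INTER_CUBIC)for x in(a,)])
p=cv2.resize(b,None,fx=4.5,fy=4.5,interpolation=cv2.INTER_CUBIC)
cv2.imwrite("pics/c1.png",o);cv2.imwrite("pics/c2.png",p)
```

```text
(no output)
```

View pics/c1.png

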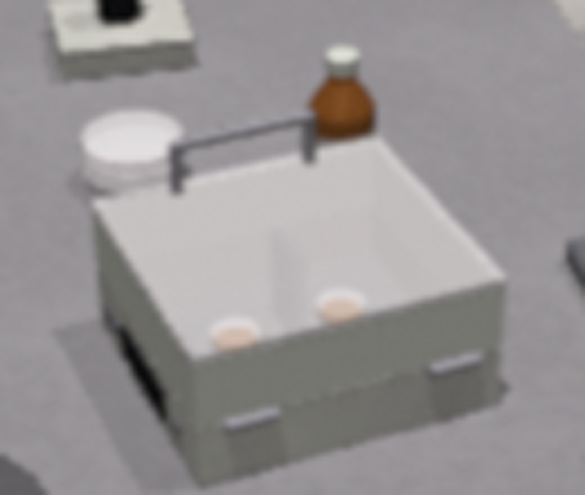

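View pics/c2.png

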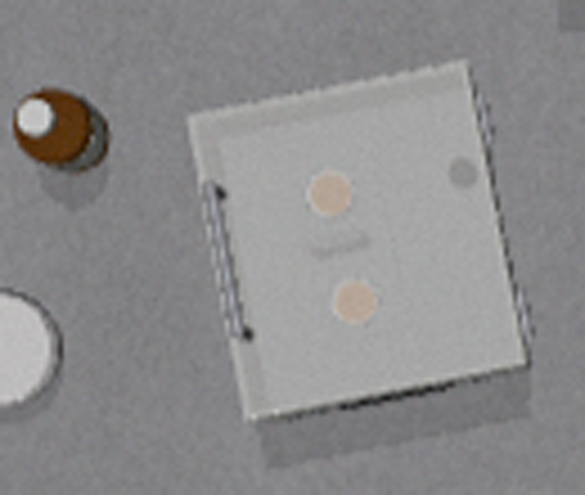

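Zoomed, the bar ends are at side-crop (175,150)/(313,122) and top-crop (208,185)/(239,335). The cover corners, dishes and carrier grip (340,245) can be seen through the clear top. I'll triangulate these.

```bash
cat > h.py <<'E'
import numpy as np,cv2
from bench import bot
from scipy.spatial.transform import Rotation as R
CAM={}
def K(f): return np.array([[f["fx"],0,f["cx"]],[0,f["fy"],f["cy"]],[0,0,1]])
def P(f): return K(f)@np.array(f["view"])[:3]
def tri(P1,p1,P2,p2):
    X=cv2.triangulatePoints(P1,P2,np.float64(p1).reshape(2,1),np.float64(p2).reshape(2,1))[:,0];X=X[:3]/X[3]
    e=[np.linalg.norm((lambda u:u[:2]/u[2])(M@np.r_[X,1])-p) for M,p in((P1,p1),(P2,p2))]
    return X,e
def atz(M,p,z):
    A=np.c_[M[:,0],M[:,1],-np.r_[p,1]];return np.linalg.solve(A,-(M[:,2]*z+M[:,3]))[:2]
def wristP(s,f):
    T=np.eye(4);q=s["orientation"];T[:3,:3]=R.from_quat([q[1],q[2],q[3],q[0]]).as_matrix();T[:3,3]=s["ee_pos"]
    return K(f)@np.linalg.inv(T@np.array(f["mount"]))[:3]
E
python3 - <<'E'
from h import *
S=P(bot.grab_frame("side"));T=P(bot.grab_frame("top"))
s=lambda x,y:np.array([250+(x+.5)/4.5-.5,110+(y+.5)/4.5-.5]);t=lambda x,y:np.array([180+(x+.5)/4.5-.5,140+(y+.5)/4.5-.5])
for n,a,b in[("hR",(175,150),(239,335)),("hF",(313,122),(208,185)),("c1",(375,143),(190,118)),("c2",(503,277),(465,62)),("c3",(195,358),(527,362)),("c0",(95,203),(250,418)),("d",(235,335),(355,302)),("d",(340,307),(330,193))]:
    X,e=tri(S,s(*a),T,t(*b));print(n,X.round(4),np.round(e,1))
print("grip@.1",atz(T,t(340,245),.1), "dishes@.03",atz(T,t(355,302),.03),atz(T,t(330,193),.03))
for c in[(190,118),(465,62),(527,362),(250,418)]:print(atz(T,t(*c),.1155))
print(atz(T,t(239,335),.156),atz(T,t(208,185),.156))
E
```

```text
hR [0.4848 0.2194 0.1506] [0.5 0.4]
hF [0.5979 0.2437 0.1465] [0.1 0.1]
c1 [0.6539 0.2646 0.1087] [0. 0.]
c2 [0.6945 0.0507 0.1152] [0.1 0.1]
c3 [0.4625 0.0043 0.1154] [0.1 0.1]
c0 [0.4219 0.217  0.1143] [0.2 0.2]
d [0.5146 0.1462 0.0257] [0.1 0. ]
d [0.603  0.1666 0.0241] [0.2 0.1]
grip@.1 [0.55487393 0.1494542 ] dishes@.03 [0.51424393 0.14574735] [0.60285862 0.16579007]
[0.65303549 0.26328501]
[0.69472781 0.05063571]
[0.46230096 0.00428674]
[0.42126729 0.21685283]
[0.48336841 0.21863389] [0.59650557 0.24203418]
```

Measurements fit the given sizes: yaw ≈ 11.2°, centre ≈ (0.558, 0.134), handle ≈ (0.540, 0.230, 0.15), cover top ≈ 0.115. Moving above the handle.

```bash
python3 -m pendant '[[0,0,0,0.02,-0.02,-0.01,0],[0,0,0,0.0265,-0.0312,-0.01,0],[0,0,0,0.0265,-0.0312,-0.01,0],[0,0,0,0.0265,-0.0312,-0.01,0],[0,0,0,0.0265,-0.0312,-0.01,0],[0,0,0,0.0265,-0.0312,0,0],[0,0,0,0.0265,-0.0312,0,0],[0,0,0,0.0265,-0.0312,0,0]]'
python3 -m pendant '[[0,0,0,0.0265,-0.0312,0,0],[0,0,0,0.0265,-0.0312,0,0],[0,0,0,0.0265,-0.0312,0,0],[0,0,0,0.0265,-0.0312,0,0],[0,0,0,0.0265,-0.0312,0,0],[0,0,0,0.0265,-0.0312,0,0],[0,0,0,0.0265,-0.0312,0,0],[0,0,0,0.0265,-0.0312,0,0]]'
python3 -m pendant '[[0,0,0,0.0265,-0.0312,0,0],[0,0,0,0.02,-0.0312,0,0],[0,0,0,0.02,-0.02,0,0],[0,0,0.05,0.01,-0.01,0,0],[0,0,0.05,0,0,0,0],[0,0,0,0,0,0,0],[0,0,0,0,0,0,0],[0,0,0,0,0,0,0]]'
python3 - <<'E'
from h import *
s=bot.read_state();p=s["ee_pos"];q=s["orientation"];M=R.from_quat([q[1],q[2],q[3],q[0]]).as_matrix()
print(s["time"],p,M.round(3).tolist(),s["joints"].round(2))
f=bot.grab_frame("wrist");cv2.imwrite("pics/w1.png",f["image"][:,:,::-1]);np.save("w1.npy",wristP(s,f))
W=wristP(s,f)
for X in[(.484,.219,.156),(.597,.242,.156),(.5586,.1558,.03),(.555,.1495,.1)]:
    u=W@np.r_[X,1];print((u[:2]/u[2]).round(0))
print("to go tool",M.T@(np.array([.540,.229,.25])-p))
E
```

```text
time: 1.05
ee_pos: [0.3093, -0.3087, 0.2537]
orientation: [0.0, 0.989, 0.147, 0.0]
force: [0.5, 0.0, 0.9]
opening: 1.0
finger_force: 0.0
time: 1.85
ee_pos: [0.4396, -0.0081, 0.2537]
orientation: [0.0, 0.989, 0.147, 0.0]
force: [0.5, -0.8, 0.3]
opening: 0.998
finger_force: 0.0
time: 2.65
ee_pos: [0.4854, 0.1005, 0.2534]
orientation: [0.0, 0.995, 0.097, -0.0]
force: [-0.9, -0.0, -1.0]
opening: 1.001
finger_force: 0.0
2.65 [0.48542908 0.10049589 0.25344024] [[0.981, 0.194, -0.0], [0.194, -0.981, -0.0], [-0.0, 0.0, -1.0]] [ 0.12  0.01  1.88 -0.    1.26  1.49]
[169. 159.]
[148.  -3.]
[279.  83.]
[277.  86.]
to go tool [ 0.07843002 -0.1154995   0.00342404]
```

View pics/w1.png

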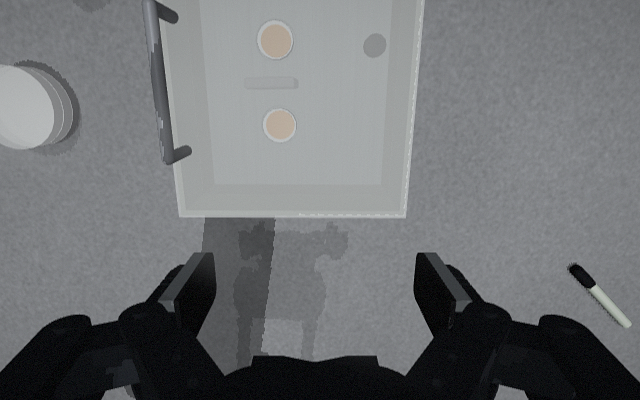

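The wrist view shows the bar from (168,161) to (148,0), as predicted. The carrier grip is at (272,83), the dishes at (279,125) and (275,40), and the logger at (375,45). Going over the bar and down, then closing.

```bash
python3 -m pendant '[[0,0,0,0.015,-0.025,0,0],[0,0,0,0.02,-0.03,0,0],[0,0,0,0.02,-0.03,0,0],[0,0,0,0.015,-0.02,0,0],[0,0,0,0.008,-0.0105,0,0],[0,0,0,0,0,0.02,0],[0,0,0,0,0,0.02,0],[0,0,0,0,0,0,0]]'
python3 -m pendant '[[0,0,0,0,0,0.02,0],[0,0,0,0,0,0.02,0],[0,0,0,0,0,0.02,0],[0,0,0,0,0,0.012,0],[0,0,0,0,0,0.006,0],[0,0,0,0,0,0,0],[0,0,0,0,0,0,0],[0,0,0,0,0,0,0]]'
python3 - <<'E'
from h import *
s=bot.read_state();print(s["joints"].round(2))
f=bot.grab_frame("wrist");cv2.imwrite("pics/w2.png",f["image"][:,:,::-1])
E
```

```text
time: 3.5
ee_pos: [0.5372, 0.2277, 0.2101]
orientation: [0.001, 0.995, 0.097, -0.004]
force: [-1.1, 0.1, -0.5]
opening: 0.999
finger_force: 0.0
time: 4.3
ee_pos: [0.5407, 0.2296, 0.1368]
orientation: [-0.0, 0.995, 0.097, 0.001]
force: [0.2, 0.3, -0.3]
opening: 1.0
finger_force: 0.0
[ 0.33  0.31  1.78 -0.    1.05  1.7 ]
```

View pics/w2.png

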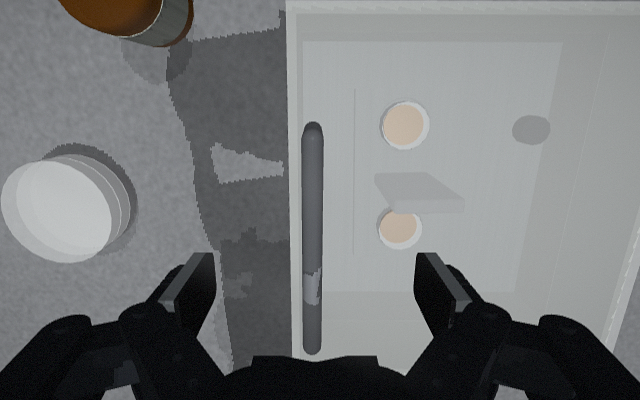

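The bar is upright at column 312, centred between the fingers. Closing.

```bash
python3 -m pendant '[[0,0,0,0,0,0,255],[0,0,0,0,0,0,255],[0,0,0,0,0,0,255],[0,0,0,0,0,0,255],[0,0,0,0,0,0,255],[0,0,0,0,0,0,255],[0,0,0,0,0,0,255],[0,0,0,0,0,0,255]]'
python3 - <<'E'
# plan: bar arc increments in tool frame (tool y=-lid y, z=down at tilt 0), tool pitch about bar follows psi(theta)
import numpy as np
r,a0=np.hypot(.206,.1),np.arctan2(.1,.206)
N=40;th=np.linspace(0,1.70,N+1);k=.62;psi=k*th   # tool tilt
d=.019
for h in(0,):
  # local (y_lid,z) plane ; tool z dir at tilt psi: (sin psi,-cos psi); tool y dir: (-cos psi,-sin psi)
  bar=np.c_[r*np.cos(a0+th),r*np.sin(a0+th)]
  tcp=bar+d*np.c_[np.sin(psi),-np.cos(psi)]
  for i in range(N):
    D=tcp[i+1]-tcp[i];p=psi[i]
    print(i+1,round(th[i+1],3),round(psi[i+1],3),"y %.4f z %.4f"%(D@[-np.cos(p),-np.sin(p)],D@[np.sin(p),-np.cos(p)]))
E
```

```text
time: 5.15
ee_pos: [0.5397, 0.2293, 0.1354]
orientation: [0.0, 0.995, 0.097, -0.0]
force: [-0.3, -0.7, 0.4]
opening: 0.003
finger_force: 0.0
1 0.042 0.026 y 0.0039 z -0.0087
2 0.085 0.053 y 0.0041 z -0.0086
3 0.128 0.079 y 0.0042 z -0.0085
4 0.17 0.105 y 0.0043 z -0.0084
5 0.212 0.132 y 0.0045 z -0.0084
6 0.255 0.158 y 0.0046 z -0.0083
7 0.298 0.184 y 0.0048 z -0.0082
8 0.34 0.211 y 0.0049 z -0.0081
9 0.382 0.237 y 0.0050 z -0.0080
10 0.425 0.263 y 0.0051 z -0.0079
11 0.467 0.29 y 0.0053 z -0.0078
12 0.51 0.316 y 0.0054 z -0.0077
13 0.552 0.343 y 0.0055 z -0.0077
14 0.595 0.369 y 0.0056 z -0.0076
15 0.638 0.395 y 0.0058 z -0.0075
16 0.68 0.422 y 0.0059 z -0.0074
17 0.722 0.448 y 0.0060 z -0.0072
18 0.765 0.474 y 0.0061 z -0.0071
19 0.807 0.501 y 0.0062 z -0.0070
20 0.85 0.527 y 0.0063 z -0.0069
21 0.892 0.553 y 0.0065 z -0.0068
22 0.935 0.58 y 0.0066 z -0.0067
23 0.977 0.606 y 0.0067 z -0.0066
24 1.02 0.632 y 0.0068 z -0.0065
25 1.062 0.659 y 0.0069 z -0.0063
26 1.105 0.685 y 0.0070 z -0.0062
27 1.148 0.711 y 0.0071 z -0.0061
28 1.19 0.738 y 0.0072 z -0.0060
29 1.232 0.764 y 0.0073 z -0.0059
30 1.275 0.79 y 0.0074 z -0.0057
31 1.318 0.817 y 0.0075 z -0.0056
32 1.36 0.843 y 0.0075 z -0.0055
33 1.402 0.87 y 0.0076 z -0.0053
34 1.445 0.896 y 0.0077 z -0.0052
35 1.487 0.922 y 0.0078 z -0.0051
36 1.53 0.949 y 0.0079 z -0.0049
37 1.572 0.975 y 0.0080 z -0.0048
38 1.615 1.001 y 0.0080 z -0.0047
39 1.657 1.028 y 0.0081 z -0.0045
40 1.7 1.054 y 0.0082 z -0.0044
```

Fully shut with zero force, so the bar was missed. Looking again.

Run:
```python
from h import *
s=bot.read_state();f=bot.grab_frame("wrist");im=f["image"][:,:,::-1]
g=bot.grab_frame("side");si=g["image"][100:240,200:400,::-1]
cv2.imwrite("pics/w3.png",np.hstack([cv2.resize(im,(640,400))[:,150:500],cv2.resize(si,(440,400)[:2],interpolation=cv2.INTER_CUBIC)]))
W=wristP(s,f);W1=np.load("w1.npy")
s2=dict(s);s2["ee_pos"]=np.array([.5407,.2296,.1368]);W2=wristP(s2,f)
for a,b in[((168,161),(312,350)),((148,0),(312,126))]:print(tri(W1,np.array(a),W2,np.array(b)))
for X in[(*s["ee_pos"],),(.540,.229,.155)]:
    u=W@np.r_[X,1];v=P(g)@np.r_[X,1];print((u[:2]/u[2]).round(0),(v[:2]/v[2]).round(0))
```

```text
(array([0.48238844, 0.21977045, 0.15734369]), [np.float64(0.3904861205683146), np.float64(0.5816868652954224)])
(array([0.59659547, 0.24297652, 0.15242914]), [np.float64(1.6936182902222323), np.float64(2.678183382843858)])
[315. 232.] [304. 144.]
[316. 248.] [303. 139.]
```

View pics/w3.png

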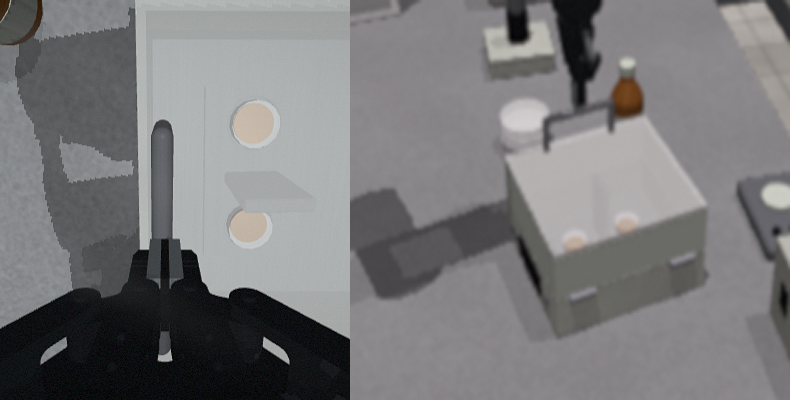

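The pads shut at rows 240–278 and cover the bar. From their apparent size (200 px gap when open, depth ≈ 0.144 m), the fingertips are about 25 mm farther back than I assumed, so they closed above the bar. I'll open, lower 18 mm while watching the force, and close again.

```bash
python3 -m pendant '[[0,0,0,0,0,0,0],[0,0,0,0,0,0,0],[0,0,0,0,0,0,0],[0,0,0,0,0,0,0],[0,0,0,0,0,0,0],[0,0,0,0,0,0,0],[0,0,0,0,0,0,0],[0,0,0,0,0,0,0]]'
python3 -m pendant '[[0,0,0,0,0,0.003,0],[0,0,0,0,0,0.003,0],[0,0,0,0,0,0.003,0],[0,0,0,0,0,0.003,0],[0,0,0,0,0,0.003,0],[0,0,0,0,0,0.003,0],[0,0,0,0,0,0,0],[0,0,0,0,0,0,0]]'
python3 -m pendant '[[0,0,0,0,0,0,255],[0,0,0,0,0,0,255],[0,0,0,0,0,0,255],[0,0,0,0,0,0,255],[0,0,0,0,0,0,255],[0,0,0,0,0,0,255],[0,0,0,0,0,0,255],[0,0,0,0,0,0,255]]'
```

```text
time: 6.05
ee_pos: [0.5398, 0.2293, 0.1355]
orientation: [-0.0, 0.995, 0.097, 0.0]
force: [0.5, -0.2, 0.0]
opening: 0.998
finger_force: 0.0
time: 6.85
ee_pos: [0.5397, 0.2293, 0.1173]
orientation: [0.0, 0.995, 0.097, -0.0]
force: [-0.1, -0.6, 0.2]
opening: 0.998
finger_force: 0.0
time: 7.65
ee_pos: [0.5396, 0.2307, 0.1177]
orientation: [-0.001, 0.995, 0.097, 0.0]
force: [-1.5, 4.5, 0.9]
opening: 0.088
finger_force: 58.6
```

Gripped: opening 0.088 and 59 N, with the bar 38 mm behind the reported TCP. Planning the arc in chunks from the measured pose.

```bash
cat > arc.py <<'E'
import sys
from h import *
# usage: arc.py th_now th_end n psi_end
d=.038;ex=np.array([.981,.194,0]);ey=np.array([-.194,.981,0]);ez=np.array([0,0,1.])
B0=np.array([.5396,.2307,.1557]);H=B0-.206*ey-.1*ez
s=bot.read_state();q=s["orientation"];M=R.from_quat([q[1],q[2],q[3],q[0]]).as_matrix();p=s["ee_pos"]
v=p-d*M[:,2]-H;th0=np.arctan2(v@ez,v@ey)-np.arctan2(.1,.206);psi0=np.arctan2(M[:,2]@ey,-M[:,2]@ez)
print("t",s["time"],"theta",th0.round(3),"psi",psi0.round(3),"radius err",(np.hypot(v@ey,v@ez)-np.hypot(.206,.1)).round(4),"x",(v@ex).round(4),"F",s["force"].round(1),"j",s["joints"].round(2))
te,n,pe=float(sys.argv[1]),int(sys.argv[2]),float(sys.argv[3])
T=lambda th,ps:H+ (lambda a:np.hypot(.206,.1)*(np.cos(a)*ey+np.sin(a)*ez))(th+np.arctan2(.1,.206))+d*(np.sin(ps)*ey-np.cos(ps)*ez)
x=p-(v@ex)*ex
x=p
for i in range(1,n+1):
    th=th0+(te-th0)*i/n;ps=psi0+(pe-psi0)*i/n;pp=psi0+(pe-psi0)*(i-1)/n
    D=T(th,ps)-x;x=T(th,ps);print("[%.3f,0,0,%.4f,%.4f,%.4f,255]"%(ps-pp,0,D@(-np.cos(pp)*ey-np.sin(pp)*ez),D@(np.sin(pp)*ey-np.cos(pp)*ez)),end=",")
print()
E
python3 arc.py 0.3 8 0.19
```

```text
t 7.65 theta 0.0 psi 0.002 radius err -0.0001 x -0.0 F [-1.5  4.5  0.9] j [0.33 0.33 1.79 0.   1.02 1.7 ]
[0.023,0,0,0.0000,0.0029,-0.0077,255],[0.023,0,0,0.0000,0.0031,-0.0076,255],[0.023,0,0,0.0000,0.0032,-0.0076,255],[0.023,0,0,0.0000,0.0033,-0.0075,255],[0.023,0,0,0.0000,0.0034,-0.0074,255],[0.023,0,0,0.0000,0.0035,-0.0074,255],[0.023,0,0,0.0000,0.0036,-0.0073,255],[0.023,0,0,0.0000,0.0037,-0.0072,255],
```

```bash
python3 -m pendant '[[0.023,0,0,0,0.003,-0.0077,255],[0.023,0,0,0,0.003,-0.0076,255],[0.023,0,0,0,0.0032,-0.0076,255],[0.023,0,0,0,0.0033,-0.0075,255],[0.023,0,0,0,0.0034,-0.0074,255],[0.023,0,0,0,0.0035,-0.0074,255],[0.023,0,0,0,0.0036,-0.0073,255],[0.023,0,0,0,0.0037,-0.0072,255]]'; python3 arc.py 0.7 8 0.43
```

```text
time: 8.45
ee_pos: [0.5455, 0.1996, 0.1748]
orientation: [-0.093, 0.991, 0.097, -0.009]
force: [-0.2, 4.2, -1.8]
opening: 0.087
finger_force: 58.7
t 8.45 theta 0.3 psi 0.188 radius err 0.0001 x -0.0003 F [-0.2  4.2 -1.8] j [0.16 0.25 1.79 0.21 1.12 1.45]
[0.030,0,0,0.0000,0.0053,-0.0095,255],[0.030,0,0,0.0000,0.0054,-0.0094,255],[0.030,0,0,0.0000,0.0056,-0.0093,255],[0.030,0,0,0.0000,0.0058,-0.0091,255],[0.030,0,0,0.0000,0.0059,-0.0090,255],[0.030,0,0,0.0000,0.0061,-0.0089,255],[0.030,0,0,0.0000,0.0063,-0.0087,255],[0.030,0,0,0.0000,0.0065,-0.0086,255],
```

The arc tracks within 0.1 mm.

```bash
python3 -m pendant '[[0.03,0,0,0,0.0053,-0.0095,255],[0.03,0,0,0,0.0054,-0.0094,255],[0.03,0,0,0,0.0056,-0.0093,255],[0.03,0,0,0,0.0058,-0.0091,255],[0.03,0,0,0,0.0059,-0.009,255],[0.03,0,0,0,0.0061,-0.0089,255],[0.03,0,0,0,0.0063,-0.0087,255],[0.03,0,0,0,0.0065,-0.0086,255]]'; python3 arc.py 1.1 8 0.68
```

```text
time: 9.25
ee_pos: [0.5579, 0.135, 0.2312]
orientation: [-0.211, 0.973, 0.095, -0.021]
force: [-0.4, 3.5, -0.4]
opening: 0.087
finger_force: 58.5
t 9.25 theta 0.703 psi 0.427 radius err 0.0007 x -0.0006 F [-0.4  3.5 -0.4] j [-0.08  0.24  1.73  0.42  1.32  1.16]
[0.032,0,0,0.0000,0.0071,-0.0079,255],[0.032,0,0,0.0000,0.0067,-0.0082,255],[0.032,0,0,0.0000,0.0069,-0.0080,255],[0.032,0,0,0.0000,0.0070,-0.0079,255],[0.032,0,0,0.0000,0.0071,-0.0077,255],[0.032,0,0,0.0000,0.0073,-0.0076,255],[0.032,0,0,0.0000,0.0074,-0.0074,255],[0.032,0,0,0.0000,0.0075,-0.0073,255],
```

```bash
python3 -m pendant '[[0.032,0,0,0,0.007,-0.008,255],[0.032,0,0,0,0.0067,-0.0082,255],[0.032,0,0,0,0.0069,-0.008,255],[0.032,0,0,0,0.007,-0.0079,255],[0.032,0,0,0,0.0071,-0.0077,255],[0.032,0,0,0,0.0073,-0.0076,255],[0.032,0,0,0,0.0074,-0.0074,255],[0.032,0,0,0,0.0075,-0.0073,255]]'; python3 arc.py 1.42 8 0.88
```

```text
time: 10.05
ee_pos: [0.5732, 0.0556, 0.2564]
orientation: [-0.334, 0.938, 0.092, -0.033]
force: [-2.0, 1.5, 5.6]
opening: 0.087
finger_force: 58.5
t 10.05 theta 1.103 psi 0.684 radius err 0.0012 x -0.001 F [-2.   1.5  5.6] j [-0.32  0.35  1.63  0.58  1.55  0.92]
[0.024,0,0,0.0000,0.0069,-0.0048,255],[0.024,0,0,0.0000,0.0062,-0.0056,255],[0.024,0,0,0.0000,0.0063,-0.0055,255],[0.024,0,0,0.0000,0.0064,-0.0054,255],[0.024,0,0,0.0000,0.0065,-0.0053,255],[0.024,0,0,0.0000,0.0065,-0.0052,255],[0.024,0,0,0.0000,0.0066,-0.0051,255],[0.024,0,0,0.0000,0.0067,-0.0049,255],
```

```bash
python3 -m pendant '[[0.024,0,0,0.0005,0.0065,-0.005,255],[0.024,0,0,0.0005,0.0062,-0.0055,255],[0.024,0,0,0,0.0063,-0.0055,255],[0.024,0,0,0,0.0064,-0.0054,255],[0.024,0,0,0,0.0065,-0.0053,255],[0.024,0,0,0,0.0065,-0.0052,255],[0.024,0,0,0,0.0066,-0.0051,255],[0.024,0,0,0,0.0067,-0.0049,255]]'; python3 arc.py 1.72 8 1.0
```

```text
time: 10.85
ee_pos: [0.5858, -0.0101, 0.2517]
orientation: [-0.422, 0.901, 0.089, -0.043]
force: [-5.8, -2.3, 9.1]
opening: 0.086
finger_force: 58.6
t 10.85 theta 1.42 psi 0.876 radius err 0.0017 x -0.0012 F [-5.8 -2.3  9.1] j [-0.46  0.51  1.52  0.66  1.72  0.8 ]
[0.015,0,0,0.0000,0.0076,-0.0031,255],[0.015,0,0,0.0000,0.0068,-0.0044,255],[0.015,0,0,0.0000,0.0069,-0.0042,255],[0.015,0,0,0.0000,0.0070,-0.0040,255],[0.015,0,0,0.0000,0.0071,-0.0039,255],[0.015,0,0,0.0000,0.0072,-0.0037,255],[0.015,0,0,0.0000,0.0072,-0.0035,255],[0.015,0,0,0.0000,0.0073,-0.0034,255],
```

```bash
python3 -m pendant '[[0.015,0,0,0.0005,0.0072,-0.0033,255],[0.015,0,0,0.0005,0.0068,-0.0042,255],[0.015,0,0,0.0005,0.0069,-0.0042,255],[0.015,0,0,0,0.007,-0.004,255],[0.015,0,0,0,0.0071,-0.0039,255],[0.015,0,0,0,0.0071,-0.0037,255],[0.015,0,0,0,0.0072,-0.0035,255],[0.015,0,0,0,0.005,-0.0024,255]]'; python3 arc.py 1.74 2 1.0
```

```text
time: 11.65
ee_pos: [0.5976, -0.0673, 0.2259]
orientation: [-0.474, 0.875, 0.086, -0.048]
force: [-7.7, -8.3, 10.4]
opening: 0.088
finger_force: 60.4
t 11.65 theta 1.714 psi 0.993 radius err 0.0017 x -0.0008 F [-7.7 -8.3 10.4] j [-0.55  0.66  1.4   0.68  1.82  0.73]
[0.004,0,0,0.0000,0.0032,0.0004,255],[0.004,0,0,0.0000,0.0026,-0.0011,255],
```

At 1.71 rad. Opening partly so the inner finger stays clear of the cover, then backing off along the tool axis.

```bash
python3 -m pendant '[[0,0,0,0,0,0,165],[0,0,0,0,0,0,165],[0,0,0,0,0,0,165],[0,0,0,0,0,0,165],[0,0,0,0,0,0,165],[0,0,0,0,0,0,165],[0,0,0,0,0,-0.005,165],[0,0,0,0,0,-0.005,165]]'
python3 -m pendant '[[0,0,0,0,0,-0.01,165],[0,0,0,0,0,-0.01,165],[0,0,0,0,0,-0.02,165],[0,0,0,0,0,-0.02,165],[0,0,0,0,0,-0.02,165],[0,0,0,0,0,-0.01,165],[0,0,0,0,0,0,165],[0,0,0,0,0,0,165]]'
python3 - <<'E'
from h import *
f=bot.grab_frame("side");g=bot.grab_frame("top");w=bot.grab_frame("wrist")
a=cv2.resize(f["image"][60:240,220:420,::-1],(400,360),interpolation=cv2.INTER_CUBIC)
b=cv2.resize(g["image"][120:264,170:330,::-1],(400,360),interpolation=cv2.INTER_CUBIC)
cv2.imwrite("pics/o1.png",np.hstack([a,b]))
s=bot.read_state();print(s["joints"].round(2))
E
```

```text
time: 12.45
ee_pos: [0.6018, -0.0718, 0.2293]
orientation: [-0.474, 0.875, 0.086, -0.046]
force: [0.6, 0.0, -0.4]
opening: 0.355
finger_force: 0.0
time: 13.25
ee_pos: [0.6162, -0.1457, 0.278]
orientation: [-0.474, 0.875, 0.085, -0.046]
force: [0.7, -1.0, 0.4]
opening: 0.356
finger_force: 0.0
[-0.62  0.71  1.21  0.67  1.97  0.77]
```

View pics/o1.png

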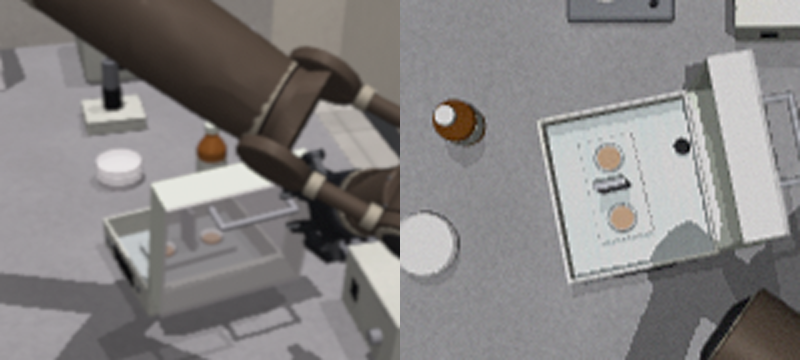

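The cover rests open. The carrier grip is visible at (612,185) in the right half and the logger at (683,147). Raising, levelling the tool and turning 90°.

```bash
python3 -m pendant '[[0,0,0,0,-0.025,-0.0165,165],[0,0,0,0,-0.025,-0.0165,165],[0,0,0,0,-0.025,-0.0165,165],[0,0,0,0,-0.025,-0.0165,100],[0,0,0,0,-0.025,-0.0165,50],[0,0,0,0,-0.02,-0.013,0],[0,0,0,0,0,0,0],[0,0,0,0,0,0,0]]'
python3 -m pendant '[[-0.099,0,0,0,0,0,0],[-0.099,0,0,0,0,0,0],[-0.099,0,0,0,0,0,0],[-0.099,0,0,0,0,0,0],[-0.099,0,0,0,0,0,0],[-0.099,0,0,0,0,0,0],[-0.099,0,0,0,0,0,0],[-0.099,0,0,0,0,0,0]]'
python3 -m pendant '[[-0.099,0,0,0,0,0,0],[-0.099,0,0,0,0,0,0],[0,0,-0.131,0,0,0,0],[0,0,-0.131,0,0,0,0],[0,0,-0.131,0,0,0,0],[0,0,-0.131,0,0,0,0],[0,0,-0.131,0,0,0,0],[0,0,-0.131,0,0,0,0]]'
python3 -m pendant '[[0,0,-0.131,0,0,0,0],[0,0,-0.131,0,0,0,0],[0,0,-0.131,0,0,0,0],[0,0,-0.131,0,0,0,0],[0,0,-0.131,0,0,0,0],[0,0,-0.131,0,0,0,0],[0,0,0,0,0,0,0],[0,0,0,0,0,0,0]]'
python3 - <<'E'
from h import *
s=bot.read_state();q=s["orientation"];M=R.from_quat([q[1],q[2],q[3],q[0]]).as_matrix();p=s["ee_pos"]
print(p,M.round(3).tolist(),s["joints"].round(2),M.T@(np.array([.557,.152,p[2]])-p))
E
```

```text
time: 14.2
ee_pos: [0.6164, -0.1459, 0.4513]
orientation: [-0.473, 0.875, 0.086, -0.046]
force: [-0.1, 0.6, 0.1]
opening: 1.002
finger_force: 0.0
time: 15.0
ee_pos: [0.6158, -0.1463, 0.4492]
orientation: [-0.098, 0.99, 0.097, -0.011]
force: [-0.2, 0.8, -0.9]
opening: 1.002
finger_force: 0.0
time: 15.8
ee_pos: [0.6156, -0.146, 0.4483]
orientation: [-0.003, 0.881, 0.474, -0.002]
force: [0.6, -0.5, 0.6]
opening: 1.002
finger_force: 0.0
time: 16.6
ee_pos: [0.6159, -0.1461, 0.4496]
orientation: [-0.002, 0.635, 0.772, -0.0]
force: [0.4, -0.4, 0.4]
opening: 1.0
finger_force: 0.0
[ 0.61589956 -0.14611903  0.44957802] [[-0.193, 0.981, -0.004], [0.981, 0.193, 0.003], [0.003, -0.003, -1.0]] [-0.3   0.22  1.26  0.    1.66 -0.5 ] [ 0.30387965 -0.00039974  0.00105314]
```

```bash
python3 -m pendant '[[0,0,0,0.03,0,0,0],[0,0,0,0.04,0,0,0],[0,0,0,0.045,0,0,0],[0,0,0,0.045,0,0,0],[0,0,0,0.045,0,0,0],[0,0,0,0.045,0,0,0],[0,0,0,0.034,0,0,0],[0,0,0,0.02,0,0,0]]'
python3 -m pendant '[[0,0,0,0,0,0.03,0],[0,0,0,0,0,0.03,0],[0,0,0,0,0,0.03,0],[0,0,0,0,0,0.03,0],[0,0,0,0,0,0.02,0],[0,0,0,0,0,0.01,0],[0,0,0,0,0,0,0],[0,0,0,0,0,0,0]]'
cat > w.py <<'E'
from h import *
s=bot.read_state();f=bot.grab_frame("wrist");W=wristP(s,f);np.save("w4.npy",W);g=bot.grab_frame("top")
q=s["orientation"];M=R.from_quat([q[1],q[2],q[3],q[0]]).as_matrix();print(s["ee_pos"],M.round(3).tolist(),s["joints"].round(2))
cv2.imwrite("pics/w4.png",f["image"][:,:,::-1])
for X in[(.557,.152,.1),(.5142,.1457,.03),(.6028,.1658,.03)]:
    u=W@np.r_[X,1];print((u[:2]/u[2]).round(0))
E
python3 w.py
```

```text
time: 17.4
ee_pos: [0.5561, 0.1547, 0.4518]
orientation: [-0.001, 0.634, 0.773, 0.0]
force: [-0.1, -0.9, -0.3]
opening: 1.001
finger_force: 0.0
time: 18.2
ee_pos: [0.5577, 0.1523, 0.3034]
orientation: [-0.0, 0.635, 0.773, 0.001]
force: [1.2, 1.0, 0.2]
opening: 1.001
finger_force: 0.0
[0.55768422 0.15229469 0.30335104] [[-0.194, 0.981, 0.001], [0.981, 0.194, 0.002], [0.002, 0.001, -1.0]] [ 0.19  0.14  1.63  0.    1.36 -0.01]
[314. 161.]
[281. 149.]
[350. 147.]
```

View pics/w4.png

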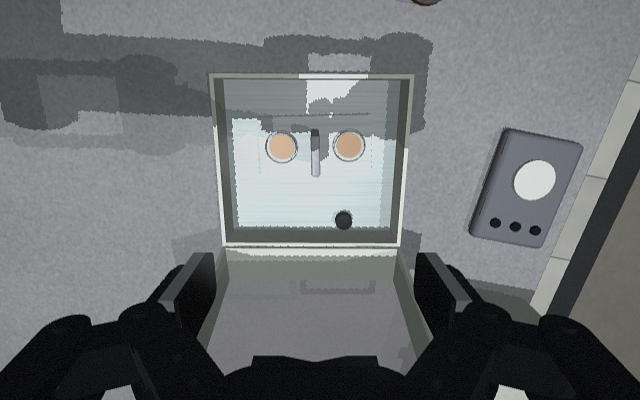

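The dishes at (281,147) and (349,146) match the predictions, and the grip top is centred near (315,157), giving a carrier centre ≈ (0.558, 0.156) with yaw aligned. Descending with the grip between the fingers.

```bash
python3 -m pendant '[[0,0,0,0.004,0,0.02,0],[0,0,0,0,0,0.03,0],[0,0,0,0,0,0.03,0],[0,0,0,0,0,0.03,0],[0,0,0,0,0,0.03,0],[0,0,0,0,0,0.02,0],[0,0,0,0,0,0,0],[0,0,0,0,0,0,0]]'
python3 -m pendant '[[0,0,0,0,0,0.02,0],[0,0,0,0,0,0.02,0],[0,0,0,0,0,0.015,0],[0,0,0,0,0,0.015,0],[0,0,0,0,0,0.01,0],[0,0,0,0,0,0.01,0],[0,0,0,0,0,0,0],[0,0,0,0,0,0,0]]'
python3 - <<'E'
from h import *
s=bot.read_state();f=bot.grab_frame("wrist")
q=s["orientation"];M=R.from_quat([q[1],q[2],q[3],q[0]]).as_matrix();print(s["ee_pos"],M[:,2].round(4),s["joints"].round(2),s["force"])
cv2.imwrite("pics/w5.png",f["image"][:,:,::-1])
E
```

```text
time: 19.1
ee_pos: [0.5573, 0.1566, 0.1438]
orientation: [-0.0, 0.635, 0.773, 0.001]
force: [-0.5, 1.4, 0.4]
opening: 1.0
finger_force: 0.0
time: 19.9
ee_pos: [0.5565, 0.1567, 0.0526]
orientation: [-0.001, 0.635, 0.773, 0.001]
force: [0.2, -0.6, 0.1]
opening: 1.002
finger_force: 0.0
[0.55645556 0.15666842 0.05256098] [-4.e-04  2.e-03 -1.e+00] [0.2  0.41 1.85 0.   0.89 0.  ] [ 0.17220924 -0.5512234   0.05463962]
```

View pics/w5.png

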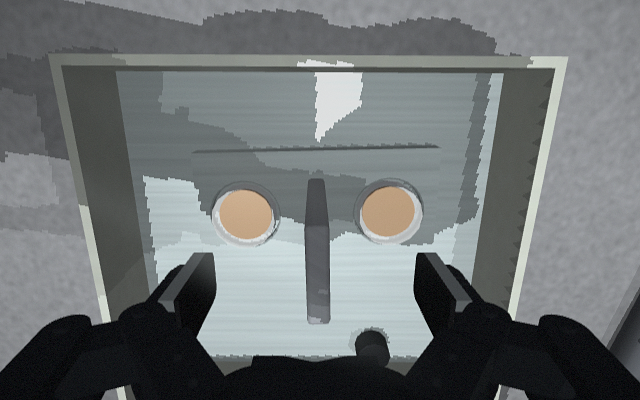

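The grip's top face spans rows 226–323 at column 317, within 1–2 mm of the finger centre (expected 278, 314). Lowering the last bit and closing.

```bash
python3 -m pendant '[[0.001,0,0,-0.0005,0.001,0.004,0],[0.001,0,0,0,0,0.004,0],[0,0,0,0,0,0.003,0],[0,0,0,0,0,0,0],[0,0,0,0,0,0,120],[0,0,0,0,0,0,180],[0,0,0,0,0,0,200],[0,0,0,0,0,0,210]]'
python3 -m pendant '[[0,0,0,0,0,0,220],[0,0,0,0,0,0,230],[0,0,0,0,0,0,240],[0,0,0,0,0,0,255],[0,0,0,0,0,0,255],[0,0,0,0,0,0,255],[0,0,0,0,0,0,255],[0,0,0,0,0,0,255]]'
```

```text
time: 20.75
ee_pos: [0.5575, 0.1564, 0.0417]
orientation: [-0.001, 0.635, 0.773, -0.0]
force: [0.2, -0.2, 0.6]
opening: 0.328
finger_force: 0.0
time: 21.55
ee_pos: [0.5577, 0.1564, 0.0417]
orientation: [-0.001, 0.635, 0.773, 0.0]
force: [0.9, -0.5, 1.4]
opening: 0.107
finger_force: 58.8
```

Gripped at 59 N. Lifting gently by 97 mm.

```bash
python3 -m pendant '[[0,0,0,0,0,-0.002,255],[0,0,0,0,0,-0.003,255],[0,0,0,0,0,-0.005,255],[0,0,0,0,0,-0.006,255],[0,0,0,0,0,-0.007,255],[0,0,0,0,0,-0.007,255],[0,0,0,0,0,-0.007,255],[0,0,0,0,0,-0.007,255]]'
python3 -m pendant '[[0,0,0,0,0,-0.007,255],[0,0,0,0,0,-0.007,255],[0,0,0,0,0,-0.007,255],[0,0,0,0,0,-0.007,255],[0,0,0,0,0,-0.007,255],[0,0,0,0,0,-0.007,255],[0,0,0,0,0,-0.006,255],[0,0,0,0,0,-0.005,255]]'
python3 -m pendant '[[0,0,0,0,0,0,255],[0,0,0,0,0,0,255],[0,0,0,0,0,0,255],[0,0,0,0,0,0,255],[0,0,0,0,0,0,255],[0,0,0,0,0,0,255],[0,0,0,0,0,0,255],[0,0,0,0,0,0,255]]'
python3 - <<'E'
from h import *
s=bot.read_state();f=bot.grab_frame("wrist");g=bot.grab_frame("side")
q=s["orientation"];M=R.from_quat([q[1],q[2],q[3],q[0]]).as_matrix();print(M[:,2].round(4),s["qvel"].round(4))
a=cv2.resize(f["image"][:,:,::-1],None,fx=.62,fy=.62);b=cv2.resize(g["image"][60:240,220:420,::-1],(400,360),interpolation=cv2.INTER_CUBIC)
c=np.zeros((360,a.shape[1],3),np.uint8);c[:a.shape[0]]=a;cv2.imwrite("pics/f.png",np.hstack([c,b]))
E
```

```text
time: 22.35
ee_pos: [0.5576, 0.1563, 0.0864]
orientation: [-0.001, 0.635, 0.773, 0.0]
force: [-0.3, 0.0, -2.0]
opening: 0.108
finger_force: 58.3
time: 23.15
ee_pos: [0.5577, 0.1562, 0.1392]
orientation: [-0.001, 0.635, 0.773, 0.0]
force: [-0.0, 1.1, -2.6]
opening: 0.108
finger_force: 58.3
time: 23.95
ee_pos: [0.5576, 0.1562, 0.1385]
orientation: [-0.001, 0.635, 0.773, -0.0]
force: [-0.1, 0.4, -2.4]
opening: 0.106
finger_force: 58.4
[-0.0024  0.0016 -1.    ] [-0.0003  0.0005 -0.0005 -0.0013  0.001   0.0096]
```

View pics/f.png

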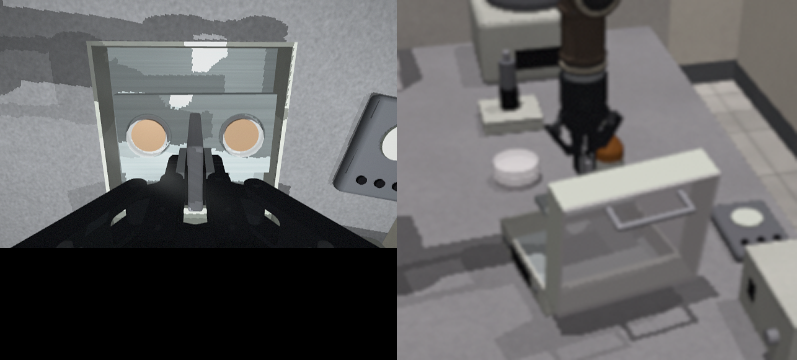

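The carrier hangs level above the rim. Both dishes are in their wells at (148,135) and (242,133), the cover is still open, and the wrist carries about 2.5 N. Handing in.

```bash
python3 -c "
from bench import bot
print(bot.finish_job())"
```

```text
the job is handed in; nothing more can be done
None
```

I handed the job in with the cover resting open on its stop and the carrier held still and level about 5 cm above the rim, both dishes in their wells; no verdict was returned.

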